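Confirm the brass nipple trays in order

ROBOT

A 6-joint arm with a two-finger parallel gripper is mounted at the origin on the work surface. World frame = base frame: x ahead of the robot, y to its left, z up, the work surface at z = 0. Lengths are in m, angles in rad, forces in N, time in s.
With the tool pointing down it reaches from about 0.35 to 0.975 m from the base axis. Payload 4.9 kg.
Tool frame: the origin (TCP) lies where the fingers leave the gripper's body, on its centre line; the fingertips stand 73 mm ahead of it and the grasp point (between the pads) lies 54 mm ahead of it; z points along the fingers, y is the direction in which the jaws open and shut (so a half turn about z gives the same grasp; the last joint's range is limited). The gripper opens to 85 mm and grips with 20 to 120 N. Pads are 22 mm wide; open, the fingers measure 114 mm over their backs; the gripper's body (76 mm by 85 mm) begins 54 mm behind the grasp point. The pads swing forward as they close: fully open they stand 13 mm farther back than shut.
Start: joints at [-0.119, 0.053, 1.613, -0, 1.476, -0.119], TCP at [0.625, 0, 0.304] pointing down, gripper open.
Joint ranges: [-3.01, 3.01], [-1.01, 2.22], [0.06, 2.58], [-1.02, 4.17], [0.09, 2.62], [-3.14, 3.14]. Speed limits (rad/s): [2.57, 2.57, 3.14, 3.14, 3.14, 3.14].

INTERFACE

Orientations are given as a rotation vector (axis times angle).
In Python, from station import monitor, vision, workorder gives the robot as it stands.
- The arm moves only by the tool arm_command, never from a script. Its argument "rows" is text: rows parted by semicolons, each of 6 numbers parted by spaces: the shift along the world's x, y, z in mm, then the turn, a rotation vector about the world's x, y, z in degrees. In form: tx ty tz wx wy wz; .... A call has 1 to 12 rows; each row is the pose to reach, as a shift and turn from the pose measured when the call began; what a row does not reach only later rows make up. A row lasts 1/8 s, in which the tool goes at most 62.5 mm and 10.7 degrees, less where a joint would pass 70% of its speed; a pose out of reach is approached as far as the arm can. A call with a gripper value outside its range is refused whole. "jaw" is the opening, from 0 (shut) to 1 (fully open), set as the call begins (left out, the last holds). The fingers move at their own pace and stop on an object; "squeeze" is the grip in N (left out, the last holds). Time passes only in rows, so rows that repeat a pose let the fingers close. It gives the time, the measured TCP pose, the force and the opening at its end, in the units of the state.
- monitor.get_obs(): the state, without advancing time (a new reading comes with each control period).
- vision.get_image(name): name is "scene" or "side" or "wrist"; returns a dict with "frame" (384x512x3 uint8, red, green, blue), "vfov" (degrees; the focal length in pixels is half the picture's height over the tangent of half this angle, whatever the lens; pixels are square), "cx", "cy" (the principal point, pixels), "R" (3x3) and "t" (3): a world point X has camera coordinates R X + t; the wrist camera has in their place "T_tool_cam" (4x4, takes a point from camera to tool coordinates, whose origin is the TCP and whose axes are the flange's). Camera axes: x right, y down, z forward; pixel columns grow to the right and rows downward; lengths in m; the calibration is good to about 2 mm. The wrist camera is an equidistant fisheye: a pixel r from the principal point sees the ray r / f radians off the axis. A picture is of the moment at which its call begins: read the wrist's pose just before it. There is no depth.
- workorder.finish_job(): hands the job in, once; it reports no verdict.
The state is a dict: "t": time; "q": joint angles; "dq": joint speeds; "effort": joint torques, N m; "tool_pos": TCP position; "tool_rot": TCP orientation; "contact_force": force on the tool from outside, world axes, zero at the start; "wrist_torque": the same for the moment, N m; "opening": finger opening in m.
Only numpy, scipy, OpenCV 4.12 (cv2) and the standard library are available. Lean on these libraries where they do the work, as an engineer would, in place of code of your own. Each camera call takes 0.05 s, during which the arm holds its last target. There are 200 camera calls.

TASK

The trays of brass pipe nipples have been counted: with the fingertips, press the green half of each filled tray's rocker switch fully over, first the tray of short nipples, then the medium ones, then the long ones, finishing each before you start the next. Leave the empty tray's switch as it is, lift nothing, leave the loose fittings and the carton in front of the trays where they stand, and let nothing but the fingers touch the trays and switches.

Things in the scene. Friction and masses are not known exactly. Their poses are not given: they have to be found in the camera images.
- tray_short: Fixed tray of SHORT brass pipe nipples (28 mm long, 27 dia); trays stand side by side in any order. Origin on the bench under its switch's pivot; x runs to the tray, away from the robot (within 0.15 rad), z up. Grey switch block 80 (x) by 70 by 44 high centred on the origin; green tray 120 (x) by 100 by 40 high from x = 40 to 160, contents up to 55 high. Sizes in mm.
- rocker_short (a joint): Rocker of tray_short: black V-bent paddle 60 (x) by 38, pivot along tray y, 50 above the bench. 0: green near half up (outer end 67 high, 25 before the pivot), white far half down. 0.40 = stop, fully over: green half down (outer end 56 high). Starts at 0 to 0.05. No spring: friction holds it where left; about 3 N down on the green moves it. Sizes in mm.
- green_short (a point): Middle of the green patch (16 by 30) on the near half of rocker_short, 20 from the pivot along the paddle; moves with it, from 62 above the bench (open) to 55 (fully over). Sizes in mm.
- tray_medium: Fixed tray of MEDIUM brass pipe nipples (60 mm long, 27 dia); trays stand side by side in any order. Origin on the bench under its switch's pivot; x runs to the tray, away from the robot (within 0.15 rad), z up. Grey switch block 80 (x) by 70 by 44 high centred on the origin; green tray 120 (x) by 100 by 40 high from x = 40 to 160, contents up to 55 high. Sizes in mm.
- rocker_medium (a joint): Rocker of tray_medium: black V-bent paddle 60 (x) by 38, pivot along tray y, 50 above the bench. 0: green near half up (outer end 67 high, 25 before the pivot), white far half down. 0.40 = stop, fully over: green half down (outer end 56 high). Starts at 0 to 0.05. No spring: friction holds it where left; about 3 N down on the green moves it. Sizes in mm.
- green_medium (a point): Middle of the green patch (16 by 30) on the near half of rocker_medium, 20 from the pivot along the paddle; moves with it, from 62 above the bench (open) to 55 (fully over). Sizes in mm.
- tray_long: Fixed tray of LONG brass pipe nipples (100 mm long, 27 dia); trays stand side by side in any order. Origin on the bench under its switch's pivot; x runs to the tray, away from the robot (within 0.15 rad), z up. Grey switch block 80 (x) by 70 by 44 high centred on the origin; green tray 120 (x) by 100 by 40 high from x = 40 to 160, contents up to 55 high. Sizes in mm.
- rocker_long (a joint): Rocker of tray_long: black V-bent paddle 60 (x) by 38, pivot along tray y, 50 above the bench. 0: green near half up (outer end 67 high, 25 before the pivot), white far half down. 0.40 = stop, fully over: green half down (outer end 56 high). Starts at 0 to 0.05. No spring: friction holds it where left; about 3 N down on the green moves it. Sizes in mm.
- green_long (a point): Middle of the green patch (16 by 30) on the near half of rocker_long, 20 from the pivot along the paddle; moves with it, from 62 above the bench (open) to 55 (fully over). Sizes in mm.
- tray_empty: Fixed tray that is EMPTY; trays stand side by side in any order. Origin on the bench under its switch's pivot; x runs to the tray, away from the robot (within 0.15 rad), z up. Grey switch block 80 (x) by 70 by 44 high centred on the origin; green tray 120 (x) by 100 by 40 high from x = 40 to 160, nothing in it. Sizes in mm.
- rocker_empty (a joint): Rocker of tray_empty: black V-bent paddle 60 (x) by 38, pivot along tray y, 50 above the bench. 0: green near half up (outer end 67 high, 25 before the pivot), white far half down. 0.40 = stop, fully over: green half down (outer end 56 high). Starts at 0 to 0.05. No spring: friction holds it where left; about 3 N down on the green moves it. Sizes in mm.
- green_empty (a point): Middle of the green patch (16 by 30) on the near half of rocker_empty, 20 from the pivot along the paddle; moves with it, from 62 above the bench (open) to 55 (fully over). Sizes in mm.
- nipple_loose: Loose brass pipe nipple standing on its end on the bench, 33 in diameter, 50 high. Origin: centre of its underside. In front of the trays, to be left alone. Sizes in mm.
- cap_loose: Loose domed brass pipe cap, 38 in diameter, 30 high. Origin: centre of its underside. In front of the trays, to be left alone. Sizes in mm.
- carton: Loose small cardboard carton, 45 (x) by 60 (y) by 40 high. Origin: centre of its underside. In front of the trays, to be left alone. Sizes in mm.
- elbow_loose: Loose dark steel pipe elbow, 32 in diameter, 34 high, with a side arm 30 long along its +y. Origin: centre of the underside of its standing leg. In front of the trays, to be left alone. Sizes in mm.

How it is judged:
By the outcome, as a careful person would: the job done as asked, in the order asked, and still so for the second after the job is handed in, with the robot touching nothing.
It also fails if it takes over 43 s, if anything falls off the work surface, if the arm or the gripper's body presses on something with over 40 N, if the wrist force passes 120 N, or if a joint passes its speed limit or range.

## Working session

There is one attempt and no reset: what is moved stays moved. The work goes in short steps, Python scripts to look and compute and a tool call to move; the robot and the scene stay as the last step left them, time stands still between calls to the robot, and variables do not carry over. Pictures are saved under pics/ and viewed, about 8 in all and at most 12, crops included, and the job is handed in when it is done.

Besides the shell and the picture viewer there is one more tool, called after "Emit:" by a JSON object that holds its "name" and its "arguments". arm_command: Moves the arm, as the interface text tells. Its arguments: {"type":"object","properties":{"rows":{"type":"string"},"jaw":{"type":"number"},"squeeze":{"type":"number"}},"required":["rows"]}

```bash
mkdir -p pics; cat > h.py <<'E'
import numpy as np, cv2
from scipy.spatial.transform import Rotation as Ro
from station import monitor, vision, workorder
def grab(n,f):
    im=vision.get_image(n); cv2.imwrite('pics/'+f,im['frame'][:,:,::-1]); return im
def foc(im): return im['frame'].shape[0]/2/np.tan(np.radians(im['vfov'])/2)
def ray(im,u,v,z):
    f=foc(im); d=im['R'].T@np.array([(u-im['cx'])/f,(v-im['cy'])/f,1]); c=-im['R'].T@im['t']
    return c+d*(z-c[2])/d[2]
E
python3 - <<'E'
from h import *
a=grab('scene','scene.png');b=grab('side','side.png')
for i in(a,b): print(-i['R'].T@i['t'],i['R'].T[:,2],i['vfov'])
im=np.hstack([a['frame'],b['frame']])[:,:,::-1]
import pickle;pickle.dump((a,b),open('ab.pkl','wb'))
E
```

```text
[0.99031969 0.56326132 0.65647335] [-0.48814961 -0.60981626 -0.62436695] 42.66109797833113
[ 0.35594013 -0.53422381  0.72298325] [ 0.20713343  0.63426759 -0.74484922] 53.46492998909031
```

View pics/scene.png

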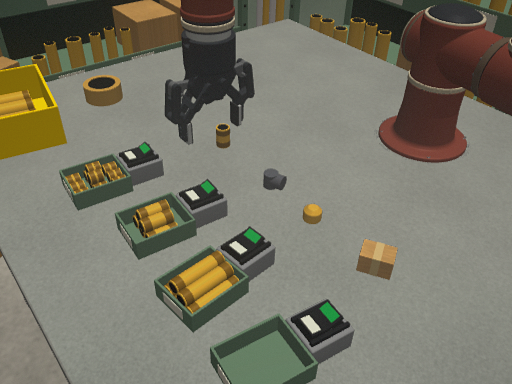

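View pics/side.png

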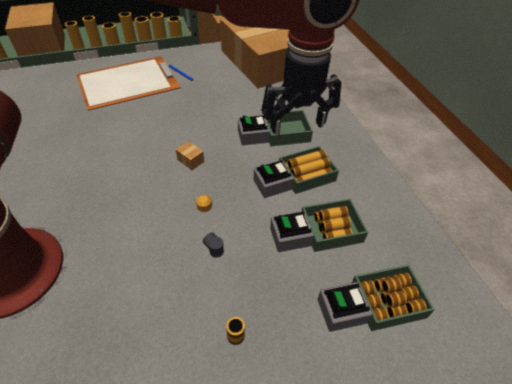

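The scene view shows, from the far left to the near side, short (switch at about 140,155), medium (203,195), long (246,245) and empty (320,325). The side view agrees, in reverse order: short at (346,300), empty at (254,125). Next I measure the patches.

```bash
cat > m.py <<'E'
from h import *
def patches(im):
    h=cv2.cvtColor(im['frame'],cv2.COLOR_RGB2HSV)
    m=cv2.inRange(h,(50,150,60),(80,255,255))
    n,_,s,c=cv2.connectedComponentsWithStats(m)
    return [(c[i],s[i,4]) for i in range(1,n) if s[i,4]>25]
def pt(im,X):
    p=im['R']@X+im['t'];f=foc(im);return np.array([im['cx']+f*p[0]/p[2],im['cy']+f*p[1]/p[2]])
def whites(im):
    h=cv2.cvtColor(im['frame'],cv2.COLOR_RGB2HSV)
    m=cv2.inRange(h,(0,0,170),(180,60,255))
    n,_,s,c=cv2.connectedComponentsWithStats(m)
    return [(c[i],s[i,4]) for i in range(1,n) if 25<s[i,4]<600]
E
python3 - <<'E'
from m import *
import pickle
a,b=pickle.load(open('ab.pkl','rb'))
np.set_printoptions(precision=4,suppress=True)
for nm,im in(('scene',a),('side',b)):
    print(nm)
    for c,s in patches(im): print(' G',c,s,ray(im,*c,.062))
    for c,s in whites(im): print(' W',c,s,ray(im,*c,.05))
for nm,u in (('nip',(223,143)),('elbow',(272,187)),('cap',(313,220)),('carton',(376,272))): print(nm,ray(a,*u,0.0))
E
```

```text
scene
 G [144.1803 147.7705] 61 [ 0.6208 -0.2767  0.062 ]
 G [207.1778 186.6111] 90 [ 0.587  -0.0826  0.062 ]
 G [252.0692 235.2538] 130 [0.6004 0.0783 0.062 ]
 G [329.1268 312.0634] 205 [0.6092 0.277  0.062 ]
 W [129.8148 154.6481] 54 [ 0.6511 -0.2879  0.05  ]
 W [192.0274 194.6027] 73 [ 0.6167 -0.092   0.05  ]
 W [237.7692 247.0769] 104 [0.6305 0.0771 0.05  ]
 W [310.1928 323.6024] 166 [0.639  0.2694 0.05  ]
side
 G [247.9167 119.9722] 36 [0.6084 0.2734 0.062 ]
 G [268.0784 169.1765] 51 [0.6002 0.0762 0.062 ]
 G [285.825 221.5  ] 80 [ 0.5857 -0.0851  0.062 ]
 G [339.9833 298.6   ] 120 [ 0.6194 -0.2808  0.062 ]
 W [259.75   119.9688] 32 [0.6451 0.279  0.05  ]
 W [280.3 167.2] 50 [0.6362 0.0854 0.05  ]
 W [300.6316 220.5526] 76 [ 0.6222 -0.0838  0.05  ]
 W [356.2016 296.2016] 124 [ 0.656  -0.2806  0.05  ]
nip [ 0.4183 -0.2707  0.    ]
elbow [ 0.4327 -0.0658  0.    ]
cap [0.4348 0.0657 0.    ]
carton [0.4398 0.2347 0.    ]
```

Emit:
{"name": "arm_command", "arguments": {"rows": "-2 -90 0 0 0 0;-4 -140 0 0 0 0;-5 -190 0 0 0 0;-5 -240 0 0 0 0;-5 -279 0 0 0 0;-5 -279 0 0 0 0;-5 -279 -40 0 0 0;-5 -279 -80 0 0 0;-5 -279 -110 0 0 0;-5 -279 -135 0 0 0;-5 -279 -135 0 0 0;-5 -279 -135 0 0 0", "jaw": 0}}

```text
t: 1.6
tool_pos: [0.6201, -0.2785, 0.1689]
tool_rot: [-2.22, -2.222, 0.001]
contact_force: [0.6, 0.1, 0.5]
opening: 0.0
```

```bash
python3 - <<'E'
from h import *
np.set_printoptions(precision=4,suppress=True)
o=monitor.get_obs();print(o)
a=grab('scene','s2.png');b=grab('side','d2.png');w=grab('wrist','w2.png')
c=cv2.resize(a['frame'][70:230,60:260],None,fx=2,fy=2);d=cv2.resize(b['frame'][200:360,260:460],None,fx=2,fy=2)
cv2.imwrite('pics/c2.png',np.hstack([c,d])[:,:,::-1])
E
```

```text
{'t': 1.6, 'q': array([-0.5313,  0.2881,  1.5816, -0.0006,  1.2724, -0.5318]), 'dq': array([-0.0049, -0.012 , -0.022 ,  0.001 , -0.0037, -0.0015]), 'effort': array([  0.063 , -45.4034, -33.0847,   0.0013,   0.0445,   0.0014]), 'tool_pos': array([ 0.6201, -0.2785,  0.1689]), 'tool_rot': array([-2.2204, -2.2221,  0.0011]), 'contact_force': array([0.6213, 0.0844, 0.5258]), 'wrist_torque': array([-0.0191,  0.0343, -0.0293]), 'opening': 3.3109765646912886e-05}
```

View pics/c2.png

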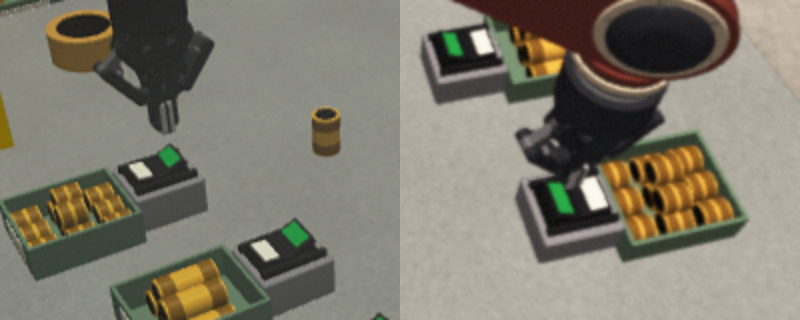

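The scene crop shows the shut fingertips above the short tray's switch, in line with its green patch at crop (170,155). The fingers stay clear of everything else. Now I press slowly, slightly outward.

Emit:
{"name": "arm_command", "arguments": {"rows": "-3 0 -10 0 0 0;-3 0 -20 0 0 0;-3 0 -25 0 0 0;-3 0 -29 0 0 0;-3 0 -32 0 0 0;-3 0 -35 0 0 0;-3 0 -38 0 0 0;-3 0 -38 0 0 0"}}

```text
t: 2.75
tool_pos: [0.6175, -0.2794, 0.132]
tool_rot: [2.219, 2.22, -0.001]
contact_force: [0.5, -0.4, 1.9]
opening: 0.0002
```

Emit:
{"name": "arm_command", "arguments": {"rows": "0 0 -1 0 0 0;0 0 -2 0 0 0;0 0 -3 0 0 0;0 0 -4 0 0 0;0 0 -5 0 0 0;0 0 -5 0 0 0"}}

```text
t: 3.5
tool_pos: [0.6174, -0.2794, 0.1279]
tool_rot: [2.22, 2.221, -0.002]
contact_force: [-3.5, 1.0, 8.6]
opening: -0.0004
```

Emit:
{"name": "arm_command", "arguments": {"rows": "0 0 -1 0 0 0;0 0 -2 0 0 0;0 0 -3 0 0 0;0 0 -3 0 0 0"}}

```text
t: 4.0
tool_pos: [0.6175, -0.2795, 0.1277]
tool_rot: [2.22, 2.221, -0.002]
contact_force: [-7.5, 3.9, 15.4]
opening: -0.0002
```

Emit:
{"name": "arm_command", "arguments": {"rows": "0 0 20 0 0 0;0 0 60 0 0 0;0 0 60 0 0 0;-12 60 60 0 0 0;-22 120 60 0 0 0;-32 180 60 0 0 0;-34 195 60 0 0 0;-34 195 60 0 0 0;-34 195 60 0 0 0"}}

```text
t: 5.12
tool_pos: [0.5839, -0.0858, 0.1877]
tool_rot: [2.221, 2.22, -0.003]
contact_force: [0.1, -1.1, 0.2]
opening: 0.0001
```

```bash
python3 - <<'E'
from m import *
np.set_printoptions(precision=4,suppress=True)
a=grab('scene','s3.png');b=grab('side','d3.png')
for im in(a,b):
    for c,s in patches(im): print(' G',c,s,ray(im,*c,.062),ray(im,*c,.055))
c=cv2.resize(a['frame'][70:230,60:260],None,fx=2,fy=2);d=cv2.resize(b['frame'][200:360,260:460],None,fx=2,fy=2)
cv2.imwrite('pics/c3.png',np.hstack([c,d])[:,:,::-1])
E
```

```text
G [145.9138 149.7069] 58 [ 0.6214 -0.2678  0.062 ] [ 0.6171 -0.2776  0.055 ]
 G [207.1099 186.6044] 91 [ 0.5871 -0.0827  0.062 ] [ 0.5823 -0.0903  0.055 ]
 G [252.0455 235.3106] 132 [0.6005 0.0784 0.062 ] [0.5959 0.0727 0.055 ]
 G [329.1366 311.9951] 205 [0.6091 0.2769 0.062 ] [0.6046 0.2736 0.055 ]
 G [267.5227 168.9318] 44 [0.5991 0.0774 0.062 ] [0.6017 0.0839 0.055 ]
 G [285.8889 221.5556] 81 [ 0.5857 -0.0853  0.062 ] [ 0.5882 -0.0806  0.055 ]
 G [337.6242 300.3423] 149 [ 0.6137 -0.2826  0.062 ] [ 0.6164 -0.28    0.055 ]
```

View pics/c3.png

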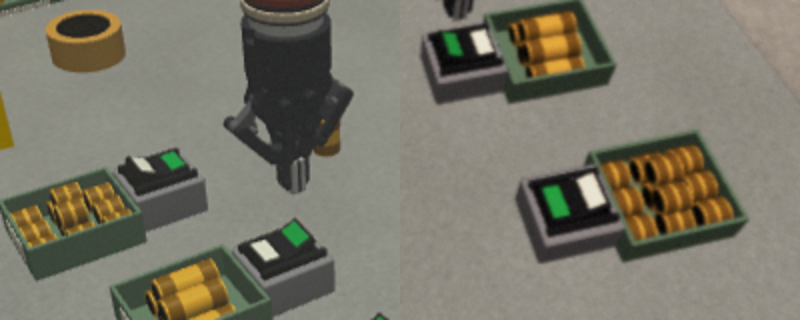

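The white half of the short tray's rocker now stands up (crop 140,163) and its green half is down. Both views place the green patch at z = 55 mm, so it is fully over. Next is medium, already below the fingers.

Emit:
{"name": "arm_command", "arguments": {"rows": "-1 2 -20 0 0 0;-1 2 -38 0 0 0;-1 2 -46 0 0 0;-1 2 -50 0 0 0;-1 2 -53 0 0 0;-1 2 -56 0 0 0;-1 2 -59 0 0 0;-1 2 -61 0 0 0;-1 2 -63 0 0 0;-1 2 -63 0 0 0;-1 2 -63 0 0 0"}}

```text
t: 6.6
tool_pos: [0.5831, -0.0841, 0.1277]
tool_rot: [2.222, 2.22, -0.004]
contact_force: [-10.0, 1.7, 18.7]
opening: 0.0003
```

Same stop height (127.7) and a similar force. I lift off and go over to long, at (0.597, 0.077).

Emit:
{"name": "arm_command", "arguments": {"rows": "0 0 20 0 0 0;0 0 60 0 0 0;0 0 60 0 0 0;5 50 60 0 0 0;10 110 60 0 0 0;14 161 60 0 0 0;14 161 60 0 0 0;14 161 60 0 0 0"}}

```text
t: 7.6
tool_pos: [0.5965, 0.0767, 0.1863]
tool_rot: [-2.222, -2.22, 0.007]
contact_force: [0.4, -0.1, -0.6]
opening: 0.0001
```

```bash
python3 - <<'E'
from m import *
np.set_printoptions(precision=4,suppress=True)
a=grab('scene','s4.png');b=grab('side','d4.png')
for im in(a,b):
    for c,s in patches(im): print(' G',c,s,ray(im,*c,.062),ray(im,*c,.055))
E
```

```text
G [145.9138 149.7069] 58 [ 0.6214 -0.2678  0.062 ] [ 0.6171 -0.2776  0.055 ]
 G [208.8125 188.525 ] 80 [ 0.5878 -0.0757  0.062 ] [ 0.583  -0.0832  0.055 ]
 G [252.0303 235.2273] 132 [0.6004 0.0782 0.062 ] [0.5958 0.0725 0.055 ]
 G [329.1366 311.9951] 205 [0.6091 0.2769 0.062 ] [0.6046 0.2736 0.055 ]
 G [247.3929 119.2857] 28 [0.6078 0.2767 0.062 ] [0.6105 0.2853 0.055 ]
 G [268.1  169.26] 50 [0.6001 0.076  0.062 ] [0.6027 0.0824 0.055 ]
 G [284.1042 223.5417] 96 [ 0.5802 -0.0892  0.062 ] [ 0.5825 -0.0845  0.055 ]
 G [337.6376 300.2349] 149 [ 0.6138 -0.2824  0.062 ] [ 0.6165 -0.2798  0.055 ]
```

Medium is over: both views agree at z = 55 mm. Now long.

Emit:
{"name": "arm_command", "arguments": {"rows": "0 0 -20 0 0 0;0 0 -37 0 0 0;0 0 -45 0 0 0;0 0 -49 0 0 0;0 0 -52 0 0 0;0 0 -55 0 0 0;0 0 -58 0 0 0;0 0 -60 0 0 0;0 0 -62 0 0 0;0 0 -62 0 0 0;0 0 -62 0 0 0"}}

```text
t: 9.07
tool_pos: [0.5971, 0.0758, 0.1278]
tool_rot: [-2.223, -2.219, 0.007]
contact_force: [-9.2, -0.3, 18.8]
opening: 0.0004
```

Emit:
{"name": "arm_command", "arguments": {"rows": "0 0 20 0 0 0;0 0 60 0 0 0;0 0 100 0 0 0;0 0 150 0 0 0;0 0 180 0 0 0;0 0 180 0 0 0;0 0 180 0 0 0"}}

```text
t: 9.95
tool_pos: [0.5964, 0.0759, 0.3056]
tool_rot: [-2.222, -2.217, 0.01]
contact_force: [-0.1, 1.1, -0.3]
opening: -0.0
```

```bash
python3 - <<'E'
from m import *
np.set_printoptions(precision=4,suppress=True)
a=grab('scene','s5.png');b=grab('side','d5.png')
for im in(a,b):
    for c,s in patches(im): print(' G',c,s,ray(im,*c,.062),ray(im,*c,.055))
E
```

```text
G [145.8772 149.7544] 57 [ 0.6216 -0.2677  0.062 ] [ 0.6172 -0.2775  0.055 ]
 G [208.8354 188.481 ] 79 [ 0.5876 -0.0757  0.062 ] [ 0.5829 -0.0833  0.055 ]
 G [253.4386 237.1228] 114 [0.6014 0.0834 0.062 ] [0.5968 0.0778 0.055 ]
 G [329.1366 311.9951] 205 [0.6091 0.2769 0.062 ] [0.6046 0.2736 0.055 ]
 G [247.9459 119.8919] 37 [0.6085 0.2737 0.062 ] [0.6112 0.2823 0.055 ]
 G [266.5522 171.3881] 67 [0.5942 0.0701 0.062 ] [0.5967 0.0765 0.055 ]
 G [284.1237 223.4845] 97 [ 0.5803 -0.0891  0.062 ] [ 0.5826 -0.0844  0.055 ]
 G [337.6376 300.2349] 149 [ 0.6138 -0.2824  0.062 ] [ 0.6165 -0.2798  0.055 ]
```

View pics/s5.png

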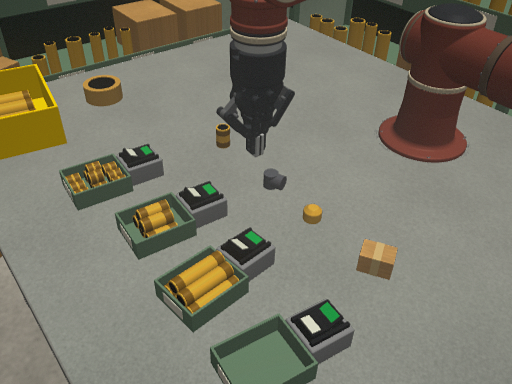

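The three filled trays' rockers are over (near 140,155, 203,193 and 246,243). The empty tray's rocker has not moved, and the loose parts (223,135; 274,180; 313,213; 377,258) stand as they were.

```bash
python3 -c "
from h import *
print(workorder.finish_job())"
```

```text
the job is handed in; nothing more can be done
None
```

I pressed the green halves of the short, medium and long trays' switches fully over with the shut fingertips, in that order, and handed the job in at about 10 s.

- **Filled trays:** each rocker came to a hard stop with the fingertips about 55 mm above the bench, under a 15–19 N press. After each press, both cameras placed its green patch at the fully-over height of 55 mm, agreeing within about 2 mm. All three were still over in the last pictures before hand-in.
- **Left alone:** the empty tray's switch measured the same before and after. In the last scene picture, judged by eye, the loose fittings and the carton stand where they were.
- **Clear of everything:** the arm ended about 18 cm above the last switch, touching nothing.

No check failed or disagreed.

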